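Put the glue applicator away in the stacked trays

TASK

Put the glue applicator (the rod with the straight barrel grip) away in its vial: lift the top tray off the pile by its bar and set it flat on the bench, push the applicator all the way down into the vial in the bottom tray, then put the top tray back on the bottom tray so that it is fully seated. Keep the sanding block and the battery in the top tray, and leave the bottom tray, the ball-headed rod and everything else where they stand.

Things in the scene. Friction and masses are not known exactly. Their poses are not given: they have to be found in the camera images.
- top_tray: shallow plywood tray 170 (x) x 130 (y) mm on top of the pile, 0.2 to 0.4 kg. Origin: centre underneath, at the soles of its four tapered rubber feet (10 mm high, 8 mm wide at the sole, 16 mm at the top, at x +-69.5, y +-49.5 mm). Floor z 10 to 15, walls to z 40 mm. Seated, the feet stand inside the bottom tray's walls (2.5 mm play), the floor on its rim, axes parallel (or half a turn round).
- tray_bar (a point): centre of the top tray's wooden carrying bar, 72 mm above the tray's origin; the point's axes are the tray's. The bar runs along x, 14 mm wide (y), 16 mm high (z), free between x -73 and +73 mm; an end plate 44 mm wide carries it at each end. Below the bar 49 mm are free down to the tray's floor. The bench at x 0.41 to 0.61, y 0.29 to 0.45 m is always free to take the tray.
- bottom_tray: deep plywood tray below, loose on the bench, 0.9 kg, 170 (x) x 130 (y) x 86 mm high, walls and floor 5 mm, inside 160 x 120 mm. Origin: centre of its underside, z up. The vial stands fixed on its floor at x -48, y 0 mm (the robot's side); a model stair lies in its +x half, up to 53 mm above the underside. The seated top tray's origin is 76 mm above this origin.
- vial_mouth (a point): centre of the mouth of the white, narrow vial in the bottom tray, 47 mm above the bottom tray's underside and 39 mm below its rim. The mouth is 13 mm wide inside (11 mm in the neck just below), 19 mm outside; inside it is 38 mm deep.
- applicator: glue applicator, about 35 g: steel rod 6 mm thick, 36 mm long, below a straight black barrel grip 16 mm thick, 30 mm high (z 36 to 66 mm); stands upright in one hole of the wooden stand. Origin: lower end of the rod, z up along it. Fully home in the vial, the barrel rests on the mouth and the origin lies 11 mm above the bottom tray's underside (36 mm below the mouth).
- ball_rod: the other rod in the stand: same rod, but a black ball of 20 mm on a thin stem (ball centre at z 64 mm, origin at the lower end of the rod). Not to be used.
- rod_stand: wooden block 120 (x) x 46 (y) x 38 mm high, loose on the bench, with two through holes of 10 mm diameter at x -35 and +35 mm in which the two rods stand, either way round; rod ends 2 mm above the bench. Origin: centre of its underside. 0.5 kg. A spot lamp hangs behind it (x over 0.56, y -0.29 to -0.08, z over 0.32 m): bring the wrist in from the robot's side of it, not in a wide arc.
- sanding_block: cork sanding block 71 x 43 x 24 mm, loose in the top tray beside the bar, at its +y side. Origin: centre of its underside.
- battery: battery 50 x 15 x 15 mm lying loose in the top tray at its -y side. Origin: centre of its underside.
- model_stair: small wooden model stair, 84 x 64 x 48 mm, loose in the bottom tray. Origin: centre of its underside. Stays there.
- jar_bronze: bystander: jar with a black lid, 48 mm diameter, 66 mm high. Origin: centre of its underside.
- flock_jar: bystander: slim jar with a dark lid, 44 mm diameter, 105 mm high. Origin: centre of its underside.
Mind the look-alikes: they are no part of the job. Leave any turquoise look-alike of the top_tray alone.

How it is judged:
On the way, in this order (a step that is already met when the one before it is completed fails the run):
1. the top tray stands flat on the bench beside the bottom tray, let go, with its contents (height (world z) of top_tray below 0.012 m and angle between top_tray's own z axis and vertical below 0.06 rad and horizontal distance between top_tray and bottom_tray above 0.13 m and contact force between the fingers and top_tray below 0.1 N and x of sanding_block in the frame of top_tray between -0.08 and 0.08 m and y of sanding_block in the frame of top_tray between -0.06 and 0.06 m and x of battery in the frame of top_tray between -0.08 and 0.08 m and y of battery in the frame of top_tray between -0.06 and 0.06 m and z of sanding_block in the frame of top_tray between 0.005 and 0.035 m and z of battery in the frame of top_tray between 0.005 and 0.035 m), for 0.2 s.
2. the applicator is fully down in the vial and let go (horizontal distance between applicator and vial_mouth below 0.006 m and z of applicator in the frame of bottom_tray below 0.0135 m and angle between applicator's own z axis and vertical below 0.12 rad and contact force between the fingers and applicator below 0.1 N), for 0.2 s.
At the end, for the whole second after the job is handed in: Applicator upright in the vial (6 mm of centre, rod end at most 13.5 mm above the bottom tray's underside); top tray level and at rest on the bottom tray, within 7 mm and 0.1 rad (either way round), its origin 72 to 79.5 mm above the other; block and battery still in it (horizontal distance between applicator and vial_mouth below 0.006 m and z of applicator in the frame of bottom_tray below 0.0135 m and angle between applicator's own z axis and vertical below 0.12 rad and x of top_tray in the frame of bottom_tray between -0.007 and 0.007 m and y of top_tray in the frame of bottom_tray between -0.007 and 0.007 m and z of top_tray in the frame of bottom_tray between 0.072 and 0.0795 m and angle between the x axis of top_tray and the x axis of bottom_tray, either way round below 0.1 rad and angle between each of top_tray, bottom_tray's own z axis and vertical below 0.04 rad and linear speed of top_tray below 0.02 m/s and x of sanding_block in the frame of top_tray between -0.08 and 0.08 m and y of sanding_block in the frame of top_tray between -0.06 and 0.06 m and x of battery in the frame of top_tray between -0.08 and 0.08 m and y of battery in the frame of top_tray between -0.06 and 0.06 m and z of sanding_block in the frame of top_tray between 0.005 and 0.035 m and z of battery in the frame of top_tray between 0.005 and 0.035 m); the robot touches nothing.
It fails at once if the bottom tray is shifted by more than 30 mm (distance of bottom_tray from where it was at the start of the episode above 0.03 m).
It fails at once if the ball-headed rod is shifted by more than 30 mm (distance of ball_rod from where it was at the start of the episode above 0.03 m).
It fails at once if the rod stand is shifted by more than 30 mm (distance of rod_stand from where it was at the start of the episode above 0.03 m).
It fails at once if a jar is shifted by more than 30 mm (distance of any of jar_bronze, flock_jar from where it was at the start of the episode above 0.03 m).
It fails at once if the model stair leaves the bottom tray (horizontal distance between model_stair and bottom_tray above 0.085 m).
It also fails if it takes over 70 s, if anything falls off the work surface, if the arm or the gripper's body presses on something with over 40 N, if the wrist force passes 120 N, or if a joint passes its speed limit or range.

ROBOT

A 7-joint arm with a two-finger parallel gripper is mounted at the origin on a cart in front of the work surface, level with it; the furniture and walls round the work are solid. World frame = base frame: x ahead of the robot, y to its left, z up, the work surface at z = 0. Lengths are in m, angles in rad, forces in N, time in s.
With the tool pointing down it reaches from about 0.4 to 0.85 m from the base axis. Payload 10.4 kg.
Tool frame: the origin (TCP) lies midway between the tips of the shut fingers; the grasp point (between the pads) lies 19 mm behind it; z points along the fingers, y is the line along which they close (so a half turn about z gives the same grasp; the last joint's range is limited). The gripper opens to 87 mm and grips with 3 to 60 N. Pads are 19 mm wide; open, the fingers measure 117 mm over their backs; the gripper's body (75 mm by 190 mm) begins 51 mm behind the grasp point.
Start: joints at [-1.327, 0.332, -0.065, 1.46, 0.022, 1.35, -0.088], TCP at [0.165, 0.603, 0.223] pointing down, gripper open.
Joint ranges: [-2.6, 2.6], [-0.5, 2.12], [-1.47, 1.34], [0.16, 2.42], [-1.27, 4.41], [0.06, 2.06], [-2.6, 2.6]. Speed limits (rad/s): [2.22, 2.22, 2.79, 2.79, 3.14, 3.14, 3.14].

INTERFACE

Orientations are given as a 3x3 rotation matrix whose columns are the frame's x, y, z axes.
In Python, from station import r, camera, camera_params gives the robot as it stands. The module is installed in compiled form; this text tells all that it offers.
- The arm moves only by the tool jog_arm, never from a script. Its argument "series" is a list of rows, each a list of 5 numbers: the closure in counts, from 0 (fully open) to 255 (shut), then the shift along the tool's x, y, z in cm, then the turn about the tool's z in degrees. In form: [[claw, x, y, z, twist], ...]. A call has 1 to 10 rows; each row is the pose to reach, as a shift and turn from the pose commanded when the call began, along the tool's axes at that moment; what a row does not reach only later rows make up. A row lasts 1/12 s, in which the tool goes at most 41.7 mm and 7.16 degrees, less where a joint would pass 70% of its speed; a pose out of reach is approached as far as the arm can. A call with a gripper value outside its range is refused whole. The fingers move at their own pace and stop on an object; "newtons" is the grip in N (left out, the last holds). Time passes only in rows, so rows that repeat a pose let the fingers close. It gives the time, the measured TCP pose, the force, the opening and the grip force at its end, in the units of the state.
- r.state(): the state, without advancing time (a new reading comes with each control period).
- camera(name): name is "scene" or "top" or "wrist"; returns the picture (480x640x3 uint8, blue, green, red); there is no depth.
- camera_params(name): a dict with "camera_matrix" (3x3 intrinsics, pixels), "cam_to_world" (4x4, takes a point from camera to world coordinates); the wrist camera has in their place "tool_from_camera" (4x4, takes a point from camera to tool coordinates, whose origin is the TCP and whose axes are the flange's). Camera axes: x right, y up, looking along -z (the intrinsics and any distortion apply to the point x, -y, -z); pixel columns grow to the right and rows downward; lengths in m; the calibration is good to about 2 mm. A picture is of the moment at which its call begins: read the wrist's pose just before it. camera_params takes no time and is no camera call.
- r.sign_off(): hands the job in; it is judged then, once.
The state is a dict: "clock": time; "qpos": joint angles; "qvel": joint speeds; "effort": joint torques, N m; "eef_pos": TCP position; "orientation": TCP orientation; "force": force on the tool from outside, world axes, zero at the start; "ft_torque": the same for the moment, N m; "grip_width": opening from 0.0 (shut) to 1.0 (fully open); "gripper_force": force on a finger pad.
Only numpy, scipy, OpenCV 4.12 (cv2) and the standard library are available. Lean on these libraries where they do the work, as an engineer would, in place of code of your own. Each camera call takes 0.05 s, during which the arm holds its last target. There are 200 camera calls.

## Working session

There is one attempt and no reset: what is moved stays moved. The work goes in short steps, Python scripts to look and compute and a tool call to move; the robot and the scene stay as the last step left them, time stands still between calls to the robot, and variables do not carry over. Pictures are saved under pics/ and viewed, at most 10 in all, crops included, and the job is handed in when it is done.

Besides the shell and the picture viewer there is one more tool, called by a JSON object that holds its "name" and its "arguments", one argument or row to a line. jog_arm: Moves the arm, as the interface text tells. Its arguments: {"type":"object","properties":{"series":{"type":"array"},"newtons":{"type":"number"}},"required":["series"]}

```bash
mkdir -p pics; python3 - <<'E'
from station import r,camera,camera_params
import cv2,numpy as np
for n in("scene","top"):
    cv2.imwrite(f"pics/{n}0.png",camera(n)); p=camera_params(n); print(n,{k:np.round(v,3).tolist() if not isinstance(v,str) else v for k,v in p.items()})
print(camera_params("wrist")); s=r.state(); print({k:np.round(v,3).tolist() for k,v in s.items()})
E
```

```text
scene {'camera_matrix': [[459.438, 0.0, 315.464], [0.0, 459.438, 241.569], [0.0, 0.0, 1.0]], 'cam_to_world': [[0.52, 0.569, -0.638, -0.035], [-0.854, 0.347, -0.387, -0.34], [0.002, 0.746, 0.666, 0.73], [0.0, 0.0, 0.0, 1.0]]}
top {'camera_matrix': [[470.74, 0.0, 313.977], [0.0, 470.74, 245.201], [0.0, 0.0, 1.0]], 'cam_to_world': [[0.013, 0.986, -0.165, 0.393], [-1.0, 0.012, -0.006, 0.018], [-0.004, 0.165, 0.986, 0.99], [0.0, 0.0, 0.0, 1.0]]}
{'camera_matrix': array([[396.82766736,   0.        , 325.06622044],
       [  0.        , 396.82766736, 240.55687227],
       [  0.        ,   0.        ,   1.        ]]), 'tool_from_camera': array([[-9.04840733e-05,  9.69251849e-01,  2.46070815e-01,
         6.70901122e-02],
       [ 9.99999994e-01,  7.18839212e-05,  8.45709773e-05,
         1.43211246e-04],
       [ 6.42820410e-05,  2.46070821e-01, -9.69251849e-01,
        -1.63013354e-01],
       [ 0.00000000e+00,  0.00000000e+00,  0.00000000e+00,
         1.00000000e+00]])}
{'clock': 0.1, 'qpos': [-1.327, 0.333, -0.065, 1.461, 0.022, 1.35, -0.088], 'qvel': [0.001, -0.003, 0.0, -0.002, -0.0, 0.001, 0.0], 'effort': [0.001, -62.455, 0.024, -39.071, -0.061, 0.037, 0.0], 'eef_pos': [0.165, 0.603, 0.222], 'orientation': [[-0.965, 0.264, -0.0], [0.264, 0.965, -0.001], [-0.0, -0.001, -1.0]], 'force': [0.047, 0.031, -0.259], 'ft_torque': [0.004, 0.046, 0.027], 'gripper_force': 0.0, 'grip_width': 1.002}
```

View pics/scene0.png

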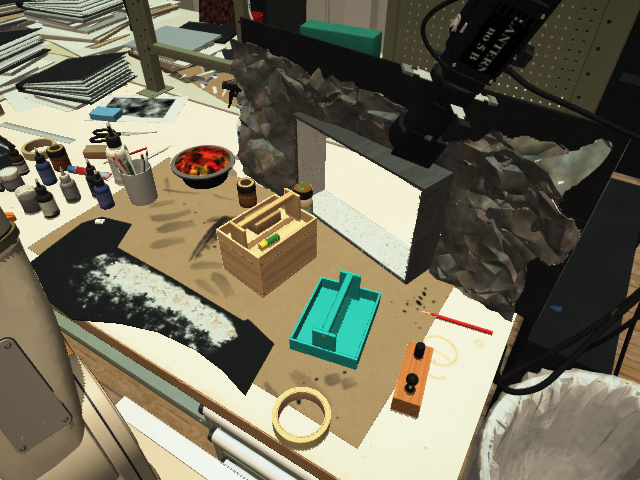

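View pics/top0.png

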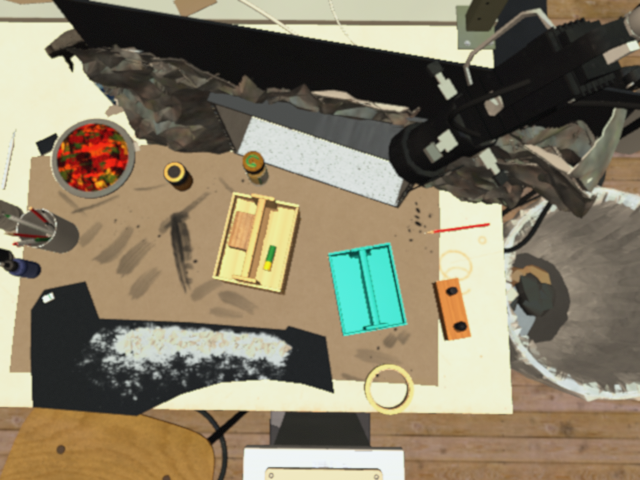

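The scene shows the wooden pile at top-px (257,242), the turquoise look-alike at (368,290), and the stand at (453,309). The rods are at (452,291) and (460,326); the far one looks like the barrel. I'll zoom in.

```bash
python3 - <<'E'
import cv2,numpy as np
t=cv2.imread("pics/top0.png");s=cv2.imread("pics/scene0.png")
z=lambda a,x,y,w,h,k:cv2.resize(a[y:y+h,x:x+w],None,fx=k,fy=k,interpolation=cv2.INTER_CUBIC)
a=z(t,207,183,100,120,5);b=z(t,430,270,50,75,4);c=z(s,385,335,50,85,4)
o=np.zeros((600,700,3),np.uint8);o[:600,:500]=a;o[:300,500:]=b;o[300:,500:]=c[:300]
cv2.imwrite("pics/crop1.png",o)
E
```

```text
(no output)
```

View pics/crop1.png

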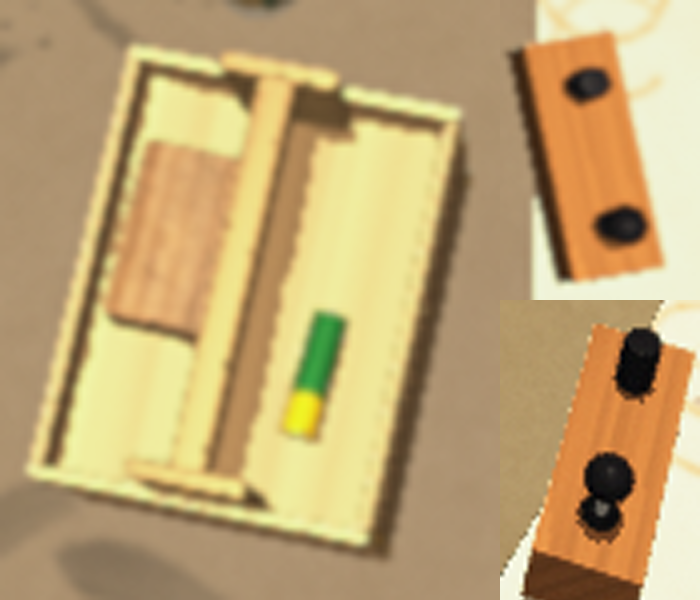

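```bash
cat > h.py <<'E'
from station import r,camera,camera_params
import cv2,numpy as np
def ray(p,px,T=None):
    T=p["cam_to_world"] if T is None else T
    k=p["camera_matrix"]; d=np.array([(px[0]-k[0,2])/k[0,0],-(px[1]-k[1,2])/k[1,1],-1]); return T[:3,3],T[:3,:3]@d
def onz(p,px,z,T=None):
    o,d=ray(p,px,T); return o+d*(z-o[2])/d[2]
def wristT():
    s=r.state(); F=np.eye(4); F[:3,:3]=s["orientation"]; F[:3,3]=s["eef_pos"]; return F@camera_params("wrist")["tool_from_camera"]
def project(p,X,T=None):
    T=p["cam_to_world"] if T is None else T
    c=T[:3,:3].T@(np.asarray(X)-T[:3,3]); k=p["camera_matrix"]
    return np.array([k[0,2]+k[0,0]*c[0]/-c[2], k[1,2]+k[1,1]*c[1]/c[2]])
def jog(target,yaw=None):
    "shift in cm along tool axes; yaw (deg) of tool y axis (mod 180)"
    s=r.state(); R=np.array(s["orientation"]); d=R.T@(np.array(target)-s["eef_pos"])*100
    a=np.degrees(np.arctan2(R[1,1],R[0,1])); t=None
    if yaw is not None: t=-((yaw-a+90)%180-90)
    return np.round(d,2),t,'q7',np.round(s["qpos"],2),'yaw',a
E
python3 - <<'E'
from h import *
p=camera_params("top")
C=[onz(p,(207+x/5-.5,183+y/5-.5),.116) for x,y in((130,47),(462,112),(370,545),(30,473))]
C=np.array(C);print(np.round(C,4),C.mean(0)); print([np.linalg.norm(C[i]-C[i-1]) for i in range(4)])
B=[onz(p,(207+x/5-.5,183+y/5-.5),.156) for x,y in((275,77),(192,470))];print(B,sum(B)/2, np.degrees(np.arctan2(*(B[0]-B[1])[[1,0]])))
print(np.degrees(np.arctan2(*(C[0]-C[3])[[1,0]])))
q=onz(p,(454,290),.068);print('barrel',q)
print(onz(camera_params("scene"),(420,344.5),.068))
S=[onz(p,(430+x/4,270+y/4),.038) for x,y in((23,45),(112,33),(164,265),(72,283))];print('stand',S,np.mean(S,0))
print(onz(p,(460,326),.064))
print('jars',onz(p,(176,172),.06),onz(p,(254,160),.1))
E
```

```text
[[0.6407 0.1815 0.116 ]
 [0.6165 0.0535 0.116 ]
 [0.4511 0.0845 0.116 ]
 [0.4762 0.2119 0.116 ]] [0.54612624 0.13286882 0.116     ]
[np.float64(0.16723725749049775), np.float64(0.13026071525477645), np.float64(0.16832137129733266), np.float64(0.12985444475698185)]
[array([0.61862007, 0.12049394, 0.156     ]), array([0.47420239, 0.14547062, 0.156     ])] [0.54641123 0.13298228 0.156     ] -9.812104730811532
-10.488549876107799
barrel [ 0.4615895 -0.2505831  0.068    ]
[ 0.46416544 -0.24959001  0.068     ]
stand [array([ 0.481028 , -0.2230924,  0.038    ]), array([ 0.48768603, -0.26826075,  0.038     ]), array([ 0.37264891, -0.28972228,  0.038     ]), array([ 0.36328362, -0.24385763,  0.038     ])] [ 0.42616164 -0.25623327  0.038     ]
[ 0.39242176 -0.26085984  0.064     ]
jars [0.69748967 0.31017588 0.06      ] [0.71089674 0.14465255 0.1       ]
```

The crop confirms the barrel is in the far hole and the ball rod in the near one. The tray pile is at about (0.546, 0.133) with yaw about -10°. I'm moving above the bar.

{"name": "jog_arm", "arguments": {
  "series": [
    [0,-4,-3,0,-5],
    [0,-8,-6,0,-5],
    [0,-12,-8.7,0,-5],
    [0,-15.3,-11,0,-5],
    [0,-18.6,-13.4,0,-5],
    [0,-21.9,-15.7,0,-5],
    [0,-25.2,-18.1,0,-5],
    [0,-28.5,-20.4,0,-5],
    [0,-31.8,-22.8,0,-5],
    [0,-34,-24.4,0,-5]
  ],
  "newtons": 40
}}

```text
clock: 0.93
eef_pos: [0.428, 0.2774, 0.2225]
orientation: [[-0.984, 0.178, -0.0], [0.178, 0.984, 0.0], [0.0, 0.0, -1.0]]
force: [1.9, -0.1, 0.4]
grip_width: 0.998
gripper_force: 0.0
```

```bash
python3 -c "
from h import *
print(r.state()['eef_pos'],jog([.546,.133,.222],79.7))"
```

```text
[0.42800619 0.27740924 0.22245481] (array([-14.19, -12.1 ,   0.04]), np.float64(0.019554719518538377), 'q7', array([-0.86,  0.07,  0.21,  1.77, -0.02,  1.3 ,  0.74]), 'yaw', np.float64(79.71955471951854))
```

{"name": "jog_arm", "arguments": {
  "series": [
    [0,-3,-2.6,0,0],
    [0,-6,-5.2,0,0],
    [0,-9,-7.8,0,0],
    [0,-12,-10.2,0,0],
    [0,-14,-12,0,0],
    [0,-14.2,-12.1,0,0],
    [0,-14.2,-12.1,0,0],
    [0,-14.2,-12.1,0,0]
  ]
}}

```text
clock: 1.6
eef_pos: [0.5448, 0.1357, 0.2221]
orientation: [[-0.984, 0.178, -0.001], [0.178, 0.984, 0.0], [0.001, 0.0, -1.0]]
force: [-0.0, 0.3, 0.3]
grip_width: 0.997
gripper_force: 0.0
```

```bash
python3 -c "
from h import *
T=wristT();im=camera('wrist');np.save('T1.npy',T);cv2.imwrite('pics/w1.png',im);print(r.state()['eef_pos'])
p=camera_params('wrist')
c=np.array([.5463,.133]);a=np.radians(-10.3);u=np.array([np.cos(a),np.sin(a)])
for t in(-.07,0,.07): print(t,project(p,[*(c+t*u),.156],T))"
```

```text
[0.54457614 0.13630239 0.22223335]
-0.07 [320.55608451 138.12066091]
0 [320.80388373 258.09990042]
0.07 [321.01849784 362.01160356]
```

View pics/w1.png

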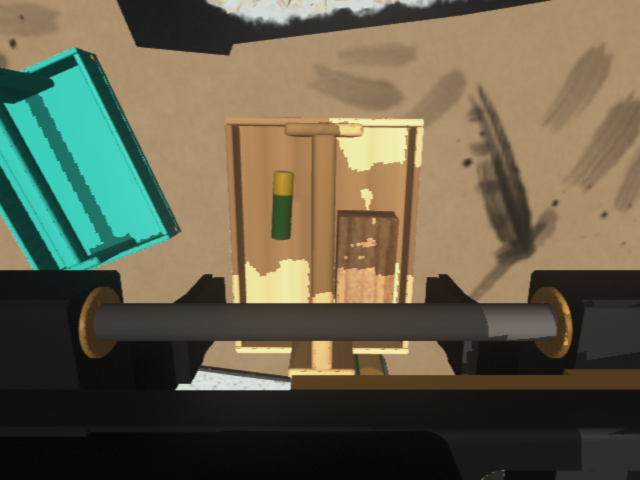

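The wrist view shows the bar running vertically at column 323 with the end plates at rows 130 and 370. It sits 1–2 mm from the prediction, so I'm descending.

{"name": "jog_arm", "arguments": {
  "series": [
    [0,-0.3,-0.15,1,0.5],
    [0,-0.3,-0.15,3,0.5],
    [0,-0.3,-0.15,5,0.5],
    [0,-0.3,-0.15,6,0.5],
    [0,-0.3,-0.15,6,0.5],
    [0,-0.3,-0.15,6,0.5]
  ]
}}

```text
clock: 2.15
eef_pos: [0.5477, 0.1334, 0.1624]
orientation: [[-0.982, 0.187, -0.001], [0.187, 0.982, -0.0], [0.001, -0.0, -1.0]]
force: [0.4, 0.7, 0.2]
grip_width: 1.001
gripper_force: 0.0
```

```bash
python3 -c "
from h import *
print(r.state()['eef_pos'],jog([.548,.134,.129],79.5))"
```

```text
[0.5476765  0.1333727  0.16240073] (array([-0.02,  0.07,  3.34]), np.float64(-0.24898002811617914), 'q7', array([-0.63,  0.24,  0.36,  1.72, -0.09,  1.19,  1.14]), 'yaw', np.float64(79.25101997188382))
```

{"name": "jog_arm", "arguments": {
  "series": [
    [0,0,0.05,1.5,0],
    [0,0,0.05,3,0],
    [0,0,0.05,3.3,0],
    [100,0,0.05,3.3,0],
    [160,0,0.05,3.3,0],
    [200,0,0.05,3.3,0],
    [255,0,0.05,3.3,0],
    [255,0,0.05,3.3,0],
    [255,0,0.05,3.3,0],
    [255,0,0.05,3.3,0]
  ],
  "newtons": 50
}}

```text
clock: 2.98
eef_pos: [0.5482, 0.1335, 0.1298]
orientation: [[-0.982, 0.187, 0.0], [0.187, 0.982, 0.0], [-0.0, 0.0, -1.0]]
force: [0.6, 0.4, 0.3]
grip_width: 0.554
gripper_force: 0.0
```

{"name": "jog_arm", "arguments": {
  "series": [
    [255,0,0,0,0],
    [255,0,0,0,0],
    [255,0,0,0,0],
    [255,0,0,0,0],
    [255,0,0,0,0],
    [255,0,0,0,0],
    [255,0,0,0,0],
    [255,0,0,0,0],
    [255,0,0,0,0],
    [255,0,0,0,0]
  ]
}}

```text
clock: 3.82
eef_pos: [0.5481, 0.1335, 0.1295]
orientation: [[-0.982, 0.187, -0.0], [0.187, 0.982, 0.0], [0.0, 0.0, -1.0]]
force: [-0.4, 1.1, -0.3]
grip_width: 0.156
gripper_force: 50.0
```

{"name": "jog_arm", "arguments": {
  "series": [
    [255,0,0,-0.3,0],
    [255,0,0,-0.8,0],
    [255,0,0,-1.4,0],
    [255,0,0,-2.2,0],
    [255,0,0,-3.0,0],
    [255,0,0,-3.8,0],
    [255,0,0,-4.6,0],
    [255,0,0,-5.2,0],
    [255,0,0,-5.5,0],
    [255,0,0,-5.5,0]
  ]
}}

```text
clock: 4.65
eef_pos: [0.5485, 0.1336, 0.1854]
orientation: [[-0.982, 0.187, 0.001], [0.187, 0.982, 0.001], [-0.001, 0.001, -1.0]]
force: [1.3, 0.8, -3.4]
grip_width: 0.152
gripper_force: 50.0
```

```bash
python3 -c "
from h import *
print(jog([.508,.37,.185]))
cv2.imwrite('pics/top1.png',camera('top'))"
```

```text
(array([ 8.4 , 22.47,  0.06]), None, 'q7', array([-0.63,  0.22,  0.37,  1.7 , -0.08,  1.24,  1.13]), 'yaw', np.float64(79.21627398916034))
```

{"name": "jog_arm", "arguments": {
  "series": [
    [255,0.3,0.8,0,0],
    [255,1.0,2.6,0,0],
    [255,2.0,5.2,0,0],
    [255,3.1,8.2,0,0],
    [255,4.2,11.2,0,0],
    [255,5.3,14.2,0,0],
    [255,6.4,17.2,0,0],
    [255,7.4,19.8,0,0],
    [255,8.1,21.7,0,0],
    [255,8.4,22.5,0,0]
  ]
}}

```text
clock: 5.53
eef_pos: [0.5051, 0.3748, 0.1835]
orientation: [[-0.983, 0.182, -0.002], [0.182, 0.983, 0.001], [0.002, 0.001, -1.0]]
force: [-1.3, 0.8, -3.5]
grip_width: 0.154
gripper_force: 50.0
```

{"name": "jog_arm", "arguments": {
  "series": [
    [255,0,0,0.8,0],
    [255,0,0,2.4,0],
    [255,0,0,4.4,0],
    [255,0,0,6.4,0],
    [255,0,0,8.4,0],
    [255,0,0,10.2,0],
    [255,0,0,11.6,0],
    [255,0,0,12.3,0],
    [255,0,0,12.5,0],
    [255,0,0,12.5,0]
  ]
}}

```text
clock: 6.37
eef_pos: [0.5079, 0.3692, 0.0592]
orientation: [[-0.982, 0.188, -0.0], [0.188, 0.982, -0.001], [0.0, -0.001, -1.0]]
force: [-0.7, -0.3, -3.6]
grip_width: 0.153
gripper_force: 50.0
```

{"name": "jog_arm", "arguments": {
  "series": [
    [255,0,0,0.2,0],
    [255,0,0,0.4,0],
    [255,0,0,0.5,0],
    [255,0,0,0.55,0],
    [255,0,0,0.6,0],
    [255,0,0,0.6,0]
  ]
}}

```text
clock: 6.87
eef_pos: [0.5077, 0.3703, 0.0537]
orientation: [[-0.982, 0.187, 0.0], [0.187, 0.982, 0.0], [-0.0, 0.0, -1.0]]
force: [0.6, 0.3, -3.1]
grip_width: 0.155
gripper_force: 50.0
```

{"name": "jog_arm", "arguments": {
  "series": [
    [255,0,0,0.05,0],
    [255,0,0,0.1,0],
    [255,0,0,0.1,0]
  ]
}}

```text
clock: 7.12
eef_pos: [0.5078, 0.3703, 0.0535]
orientation: [[-0.982, 0.187, 0.0], [0.187, 0.982, 0.0], [0.0, 0.0, -1.0]]
force: [-3.3, -3.4, 6.0]
grip_width: 0.152
gripper_force: 50.0
```

{"name": "jog_arm", "arguments": {
  "series": [
    [200,0,0,0,0],
    [150,0,0,0,0],
    [100,0,0,0,0],
    [0,0,0,0,0],
    [0,0,0,0,0],
    [0,0,0,0,0],
    [0,0,0,0,0],
    [0,0,0,0,0],
    [0,0,0,0,0]
  ]
}}

```text
clock: 7.87
eef_pos: [0.5077, 0.3702, 0.0525]
orientation: [[-0.982, 0.187, -0.0], [0.187, 0.982, 0.0], [0.0, 0.0, -1.0]]
force: [1.2, 0.7, -0.8]
grip_width: 0.736
gripper_force: 0.0
```

{"name": "jog_arm", "arguments": {
  "series": [
    [0,0,0,-1,0],
    [0,0,0,-3,0],
    [0,0,0,-6,0],
    [0,0,0,-9,0],
    [0,0,0,-12,0],
    [0,0,0,-14,0],
    [0,0,0,-15,0],
    [0,0,0,-15,0]
  ]
}}

```text
clock: 8.53
eef_pos: [0.5087, 0.3708, 0.2055]
orientation: [[-0.982, 0.187, 0.003], [0.187, 0.982, 0.003], [-0.003, 0.004, -1.0]]
force: [-0.5, -0.7, -0.9]
grip_width: 1.0
gripper_force: 0.0
```

```bash
python3 -c "
from h import *
print(jog([.47,.14,.22],90),r.state()['clock'])
im=camera('top');cv2.imwrite('pics/top2.png',im)
p=camera_params('top')
c=np.array([.5477,.134]);a=np.radians(-10.5);R=np.array([[np.cos(a),-np.sin(a)],[np.sin(a),np.cos(a)]])
v=c+R@[-.048,0];print('vial',v,project(p,[*v,.047]))
print([project(p,[*(c+R@[x,y]),.086]).round(1).tolist() for x,y in((.085,.065),(.085,-.065),(-.085,-.065),(-.085,.065))])
cv2.imwrite('pics/crop2.png',np.hstack([cv2.resize(im[190:310,205:305],(500,600),interpolation=2)]))"
```

```text
(array([ -0.53, -23.39,  -1.53]), np.float64(-10.79451164971934), 'q7', array([-0.89,  0.35,  0.24,  1.49, -0.09,  1.31,  0.74]), 'yaw', np.float64(79.20548835028066)) 8.5333
vial [0.50050376 0.14274731] [254.79121327 268.8783254 ]
[[234.7, 194.9], [298.9, 207.3], [281.1, 291.9], [215.1, 278.7]]
```

View pics/crop2.png

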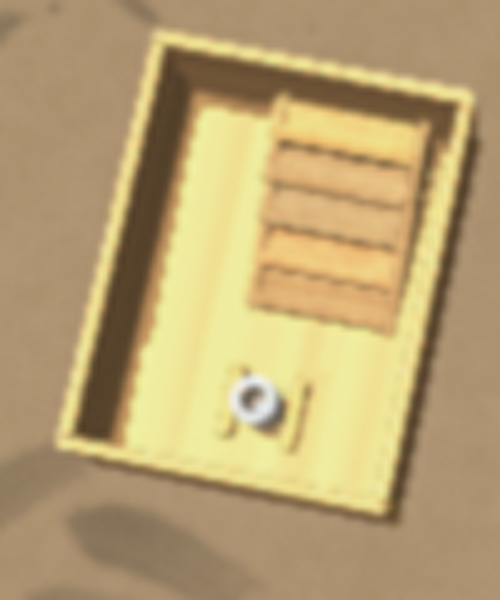

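The open tray shows the vial at top-px (255.8, 269.6), with the mouth clear and the stair in the far half. Next I'm going to the stand.

{"name": "jog_arm", "arguments": {
  "series": [
    [0,-0.2,-2,0,0],
    [0,-0.5,-5.5,0,0],
    [0,-0.9,-9.5,0,0],
    [0,-1.2,-13.5,0,0],
    [0,-1.6,-17.5,0,0],
    [0,-2.0,-21.5,0,0],
    [0,-2.3,-25.5,0,0],
    [0,-2.7,-29.5,0,0],
    [0,-3.1,-33.5,0,0],
    [0,-3.4,-37,0,0]
  ]
}}

```text
clock: 9.42
eef_pos: [0.4703, -0.0023, 0.2008]
orientation: [[-0.982, 0.188, -0.003], [0.188, 0.982, -0.001], [0.002, -0.001, -1.0]]
force: [0.8, -0.9, -0.3]
grip_width: 1.002
gripper_force: 0.0
```

{"name": "jog_arm", "arguments": {
  "series": [
    [0,-0.3,-3.5,0,0],
    [0,-0.7,-7.5,0,0],
    [0,-1.1,-11.5,0,0],
    [0,-1.5,-15.5,0,0],
    [0,-1.8,-19,0,0],
    [0,-2.1,-22,0,0],
    [0,-2.2,-23.8,0,0],
    [0,-2.2,-23.8,0,0],
    [0,-2.2,-23.8,0,0],
    [0,-2.2,-23.8,0,0]
  ]
}}

```text
clock: 10.25
eef_pos: [0.4487, -0.2364, 0.2013]
orientation: [[-0.982, 0.186, -0.002], [0.186, 0.982, 0.001], [0.002, 0.0, -1.0]]
force: [0.4, 0.0, 0.7]
grip_width: 1.003
gripper_force: 0.0
```

```bash
python3 -c "
from h import *
s=r.state();T=wristT();im=camera('wrist');np.save('T2.npy',T);cv2.imwrite('pics/w2.png',im);print(s['eef_pos'],s['qpos'].round(2) if hasattr(s['qpos'],'round') else s['qpos'])
p=camera_params('wrist');print(project(p,[.4625,-.25,.068],T))"
```

```text
[ 0.44866741 -0.23642218  0.20134844] [-0.3   0.08  0.74  1.83 -0.06  1.25  1.84]
[310.98536236 250.86325544]
```

View pics/w2.png

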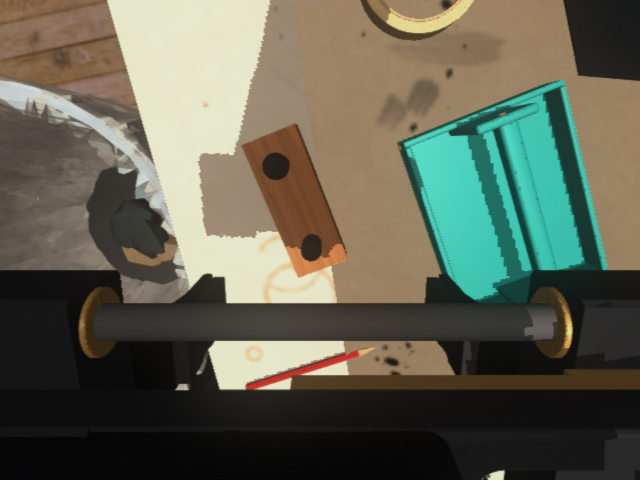

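The wrist view shows the barrel at (312,247), as predicted, and the ball at (275,166), clear of the fingers. I'm descending.

```bash
python3 -c "
from h import *
p=camera_params('wrist');T=np.load('T2.npy');print(onz(p,(312,248),.068,T))
print(jog([.4615,-.2505,.041]))"
```

```text
[ 0.46038979 -0.2487799   0.068     ]
(array([-1.53, -1.18, 16.06]), None, 'q7', array([-0.3 ,  0.08,  0.74,  1.83, -0.06,  1.25,  1.84]), 'yaw', np.float64(79.31281696773945))
```

{"name": "jog_arm", "arguments": {
  "series": [
    [0,-0.5,-0.5,2,0],
    [0,-1.0,-0.8,5,0],
    [0,-1.45,-1.1,8,0],
    [0,-1.45,-1.1,11,0],
    [0,-1.45,-1.1,13.5,0],
    [0,-1.45,-1.1,15,0],
    [0,-1.45,-1.1,15.9,0],
    [0,-1.45,-1.1,16,0],
    [0,-1.45,-1.1,16,0]
  ]
}}

```text
clock: 11.05
eef_pos: [0.4614, -0.2505, 0.0426]
orientation: [[-0.983, 0.186, -0.0], [0.186, 0.983, 0.0], [0.0, 0.0, -1.0]]
force: [-0.7, -0.2, 0.7]
grip_width: 0.999
gripper_force: 0.0
```

```bash
python3 -c "
from h import *
s=r.state();print(jog([.461,-.2497,.041]))"
```

```text
(array([0.05, 0.07, 0.16]), None, 'q7', array([-0.19,  0.35,  0.7 ,  1.95, -0.28,  0.94,  2.03]), 'yaw', np.float64(79.26986597043367))
```

{"name": "jog_arm", "arguments": {
  "series": [
    [150,0,0,0.1,0],
    [255,0,0,0.1,0],
    [255,0,0,0.1,0],
    [255,0,0,0.1,0],
    [255,0,0,0.1,0],
    [255,0,0,0.1,0],
    [255,0,0,0.1,0],
    [255,0,0,0.1,0],
    [255,0,0,0.1,0],
    [255,0,0,0.1,0]
  ],
  "newtons": 30
}}

```text
clock: 11.88
eef_pos: [0.4611, -0.2511, 0.0415]
orientation: [[-0.982, 0.187, -0.0], [0.187, 0.982, 0.0], [0.0, 0.0, -1.0]]
force: [-0.5, -0.8, 0.1]
grip_width: 0.326
gripper_force: 0.0
```

{"name": "jog_arm", "arguments": {
  "series": [
    [255,0,0,0,0],
    [255,0,0,0,0],
    [255,0,0,0,0],
    [255,0,0,0,0],
    [255,0,0,0,0],
    [255,0,0,0,0]
  ]
}}

```text
clock: 12.38
eef_pos: [0.4611, -0.251, 0.0415]
orientation: [[-0.982, 0.187, -0.0], [0.187, 0.982, 0.0], [0.0, 0.0, -1.0]]
force: [0.3, 0.1, -0.9]
grip_width: 0.172
gripper_force: 30.0
```

{"name": "jog_arm", "arguments": {
  "series": [
    [255,0,0,-0.7,0],
    [255,0,0,-2,0],
    [255,0,0,-4,0],
    [255,0,0,-6.5,0],
    [255,0,0,-9.5,0],
    [255,0,0,-12,0],
    [255,0,0,-14,0],
    [255,0,0,-15.3,0],
    [255,0,0,-15.5,0],
    [255,0,0,-15.5,0]
  ]
}}

```text
clock: 13.22
eef_pos: [0.4614, -0.2512, 0.1972]
orientation: [[-0.982, 0.187, 0.002], [0.187, 0.982, 0.0], [-0.002, 0.0, -1.0]]
force: [-1.1, -0.1, 0.0]
grip_width: 0.176
gripper_force: 30.0
```

```bash
python3 -c "
from h import *
print(onz(camera_params('top'),(255.8,269.6),.047));print(jog([.500,.142,.197],79.5), r.state()['grip_width'])"
```

```text
[0.49906805 0.14066414 0.047     ]
(array([3.570e+00, 3.935e+01, 3.000e-02]), np.float64(-0.2881682450121019), 'q7', array([-0.29,  0.14,  0.77,  1.79, -0.1 ,  1.25,  1.89]), 'yaw', np.float64(79.2118317549879)) 0.17626202245126776
```

{"name": "jog_arm", "arguments": {
  "series": [
    [255,0.2,1.5,0,0],
    [255,0.4,5,0,0],
    [255,0.8,9,0,0],
    [255,1.2,13,0,0],
    [255,1.6,17,0,0],
    [255,2.0,21,0,0],
    [255,2.4,25,0,0],
    [255,2.8,29,0,0],
    [255,3.2,33,0,0],
    [255,3.4,36.5,0,0]
  ]
}}

```text
clock: 14.05
eef_pos: [0.4949, 0.1165, 0.1952]
orientation: [[-0.983, 0.186, -0.002], [0.186, 0.983, -0.0], [0.002, -0.001, -1.0]]
force: [0.8, 0.1, 0.3]
grip_width: 0.178
gripper_force: 30.0
```

{"name": "jog_arm", "arguments": {
  "series": [
    [255,0.1,2,0,-0.3],
    [255,0.15,2.7,0,-0.3],
    [255,0.15,2.8,1,-0.3],
    [255,0.15,2.8,2.5,-0.3],
    [255,0.15,2.8,4,-0.3],
    [255,0.15,2.8,4,-0.3],
    [255,0.15,2.8,4,-0.3],
    [255,0.15,2.8,4,-0.3]
  ]
}}

```text
clock: 14.72
eef_pos: [0.5001, 0.1403, 0.1569]
orientation: [[-0.983, 0.184, 0.0], [0.184, 0.983, -0.0], [-0.0, -0.0, -1.0]]
force: [-0.3, -0.3, 1.3]
grip_width: 0.173
gripper_force: 30.0
```

```bash
python3 -c "
from h import *
s=r.state();T=wristT();im=camera('wrist');np.save('T3.npy',T);np.save('e3.npy',s['eef_pos']);print(s['eef_pos'],s['force'])
p=camera_params('wrist');print(project(p,[.5,.142,.047],T),project(p,np.array(s['eef_pos'])+np.array(s['orientation'])@[0,0,.0395],T))
cv2.imwrite('pics/w3.png',cv2.resize(im[60:360,200:460],(780,900)[:2],interpolation=2)[:600] if 0 else cv2.resize(im[110:360,210:450],(576,600),interpolation=2))"
```

```text
[0.50009739 0.14034942 0.15687557] [-0.27307545 -0.32710644  1.30119804]
[327.14625191 236.95809948] [324.80129414 268.87073743]
```

View pics/w3.png

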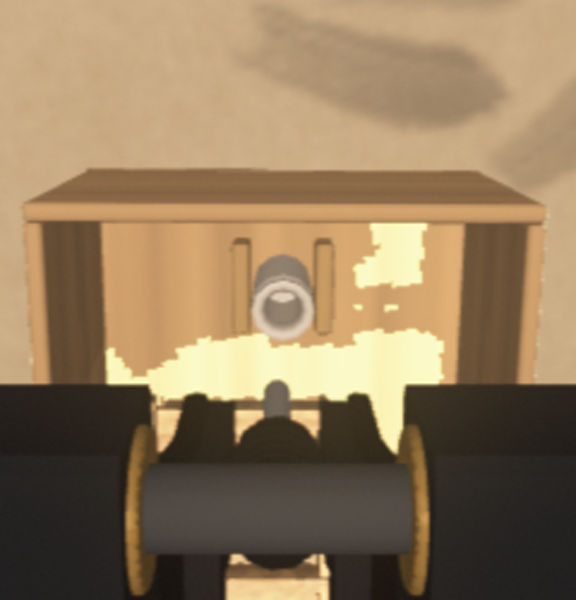

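The wrist crop shows the rod tip at (277,387) and the vial mouth centre at (283,309). The offset is small.

```bash
python3 -c "
from h import *
p=camera_params('wrist');T=np.load('T3.npy');e=np.load('e3.npy')
v=onz(p,(327.7,238.5),.047,T);t=onz(p,(325.2,271),e[2]-.0395,T);print(v,t,e)
print(jog([*v[:2],.1]),jog([*(e+v-t)[:2],.1]))"
```

```text
[0.50117789 0.14218027 0.047     ] [0.50132704 0.14033541 0.11737557] [0.50009739 0.14034942 0.15687557]
(array([-0.06,  0.15,  5.72]), None, 'q7', array([-0.74,  0.15,  0.41,  1.84, -0.06,  1.16,  1.08]), 'yaw', np.float64(79.4348782963332)) (array([0.06, 0.13, 5.72]), None, 'q7', array([-0.74,  0.15,  0.41,  1.84, -0.06,  1.16,  1.08]), 'yaw', np.float64(79.4348782963332))
```

{"name": "jog_arm", "arguments": {
  "series": [
    [255,0,0.15,1,0],
    [255,0,0.15,3,0],
    [255,0,0.15,5,0],
    [255,0,0.15,6.2,0],
    [255,0,0.15,6.5,0],
    [255,0,0.15,6.5,0],
    [255,0,0.15,6.5,0]
  ]
}}

```text
clock: 15.35
eef_pos: [0.5005, 0.1432, 0.0921]
orientation: [[-0.983, 0.182, 0.001], [0.182, 0.983, 0.0], [-0.001, 0.0, -1.0]]
force: [-0.4, -0.3, 0.1]
grip_width: 0.176
gripper_force: 30.0
```

```bash
python3 -c "
from h import *
print(jog([.5005,.1420,.0505]),r.state()['eef_pos'])
im=camera('wrist');T=wristT();p=camera_params('wrist');print(project(p,[.5011,.1422,.047],T))
cv2.imwrite('pics/w4.png',cv2.resize(im[160:320,245:405],(600,600),interpolation=2))"
```

```text
(array([-0.02, -0.12,  4.16]), None, 'q7', array([-0.72,  0.22,  0.4 ,  1.91, -0.1 ,  1.03,  1.11]), 'yaw', np.float64(79.50777877200767)) [0.50052704 0.14318846 0.09212537]
[322.90317356 266.31996467]
```

View pics/w4.png

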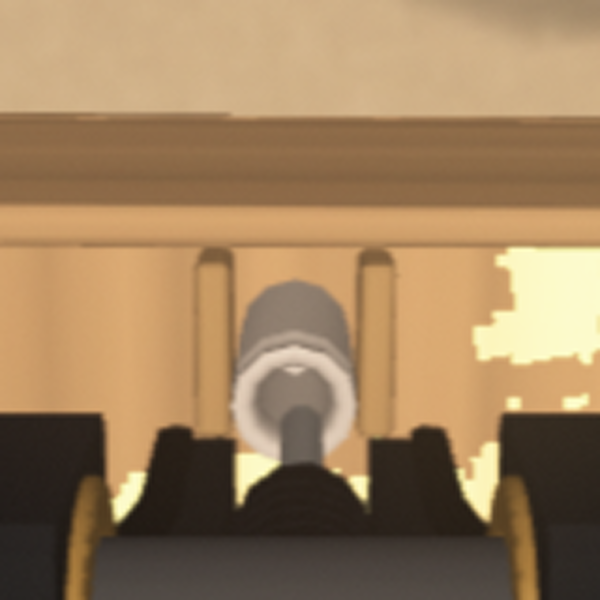

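The tip sits over the mouth, about 1 mm too far in +y. I'm correcting that and inserting.

{"name": "jog_arm", "arguments": {
  "series": [
    [255,0,-0.12,0,0],
    [255,0,-0.12,0.5,0],
    [255,0,-0.12,1,0],
    [255,0,-0.12,1.7,0],
    [255,0,-0.12,2.4,0],
    [255,0,-0.12,3.1,0],
    [255,0,-0.12,3.6,0],
    [255,0,-0.12,3.9,0],
    [255,0,-0.12,3.9,0]
  ]
}}

```text
clock: 16.15
eef_pos: [0.4994, 0.1417, 0.0516]
orientation: [[-0.983, 0.182, -0.001], [0.182, 0.983, -0.001], [0.001, -0.001, -1.0]]
force: [-0.7, 0.8, -0.8]
grip_width: 0.174
gripper_force: 30.0
```

{"name": "jog_arm", "arguments": {
  "series": [
    [255,0,0,0.1,0],
    [255,0,0,0.2,0],
    [255,0,0,0.2,0]
  ]
}}

```text
clock: 16.4
eef_pos: [0.5, 0.142, 0.0506]
orientation: [[-0.983, 0.182, 0.0], [0.182, 0.983, 0.0], [-0.0, 0.0, -1.0]]
force: [-0.5, -1.0, 0.1]
grip_width: 0.177
gripper_force: 30.0
```

{"name": "jog_arm", "arguments": {
  "series": [
    [255,0,0,0.1,0],
    [255,0,0,0.1,0],
    [255,0,0,0.1,0]
  ]
}}

```text
clock: 16.65
eef_pos: [0.5002, 0.142, 0.0504]
orientation: [[-0.983, 0.182, 0.001], [0.182, 0.983, 0.001], [-0.0, 0.001, -1.0]]
force: [-2.9, 0.2, 7.6]
grip_width: 0.176
gripper_force: 30.0
```

Contact at 7.6 N at the expected height, so the applicator is home. I'm opening partway, since the tray walls are close.

{"name": "jog_arm", "arguments": {
  "series": [
    [190,0,0,0,0],
    [150,0,0,0,0],
    [150,0,0,0,0],
    [150,0,0,0,0],
    [150,0,0,0,0],
    [150,0,0,0,0],
    [150,0,0,0,0]
  ]
}}

```text
clock: 17.23
eef_pos: [0.4999, 0.1419, 0.0495]
orientation: [[-0.983, 0.182, -0.0], [0.182, 0.983, 0.0], [0.0, 0.0, -1.0]]
force: [0.6, 0.6, 0.4]
grip_width: 0.41
gripper_force: 0.0
```

{"name": "jog_arm", "arguments": {
  "series": [
    [150,0,0,-0.5,0],
    [150,0,0,-1.5,0],
    [150,0,0,-3.5,0],
    [150,0,0,-6.5,0],
    [100,0,0,-10,0],
    [0,0,0,-13,0],
    [0,0,0,-15,0],
    [0,0,0,-15.5,0],
    [0,0,0,-15.5,0]
  ]
}}

```text
clock: 17.98
eef_pos: [0.5008, 0.1422, 0.2069]
orientation: [[-0.983, 0.182, 0.003], [0.182, 0.983, 0.002], [-0.003, 0.003, -1.0]]
force: [-0.4, -0.1, 0.0]
grip_width: 0.707
gripper_force: 0.0
```

```bash
python3 -c "
from h import *
print(jog([.5085,.3705,.205],79.2),r.state()['eef_pos'])
w=camera('wrist');im=camera('top')
a=cv2.resize(im[180:300,110:310],(800,480),interpolation=2)
cv2.imwrite('pics/c5.png',np.hstack([cv2.resize(im[185:305,205:305],(400,480),interpolation=2),cv2.resize(w[100:280,235:415],(400,480),interpolation=2)]))
"
```

```text
(array([ 3.4 , 22.59,  0.23]), np.float64(0.3063318505428754), 'q7', array([-0.75,  0.1 ,  0.41,  1.78, -0.04,  1.26,  1.06]), 'yaw', np.float64(79.50633185054288)) [0.50077326 0.1421792  0.20685236]
```

View pics/c5.png

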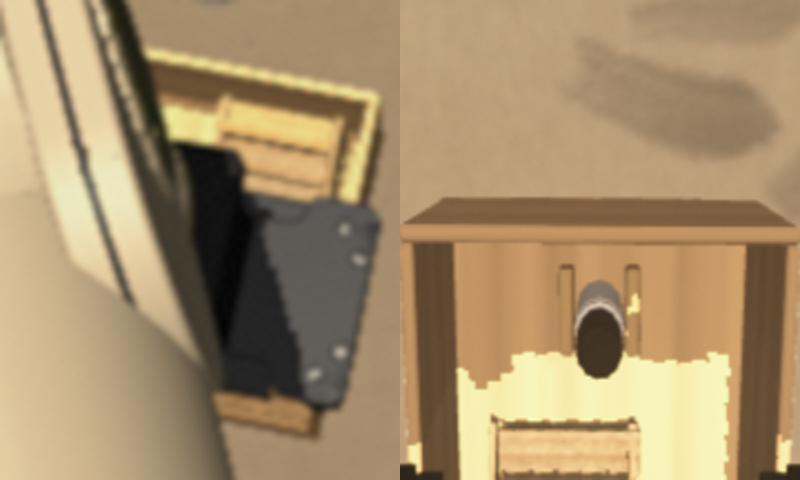

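The applicator stands upright on the vial. I'm fetching the tray.

{"name": "jog_arm", "arguments": {
  "series": [
    [0,0.4,2.5,0,0.3],
    [0,1,6.5,0,0.3],
    [0,1.6,10.5,0,0.3],
    [0,2.2,14.5,0,0.3],
    [0,2.8,18.5,0,0.3],
    [0,3.3,21.5,0,0.3],
    [0,3.4,22.6,0,0.3],
    [0,3.4,22.6,2,0.3],
    [0,3.4,22.6,5,0.3],
    [0,3.4,22.6,8,0.3]
  ]
}}

```text
clock: 18.92
eef_pos: [0.5075, 0.3697, 0.1226]
orientation: [[-0.982, 0.187, -0.0], [0.187, 0.982, -0.001], [0.0, -0.001, -1.0]]
force: [0.6, 0.1, -0.6]
grip_width: 0.999
gripper_force: 0.0
```

```bash
python3 -c "
from h import *
print(jog([.5078,.3703,.0535],79.2),r.state()['eef_pos'])"
```

```text
(array([-0.02,  0.07,  6.91]), np.float64(0.003899167952866378), 'q7', array([-0.92,  0.41,  0.28,  1.59, -0.12,  1.16,  0.77]), 'yaw', np.float64(79.20389916795287)) [0.50751134 0.36973679 0.12263121]
```

{"name": "jog_arm", "arguments": {
  "series": [
    [0,0,0,2,0],
    [0,0,0,4,0],
    [0,0,0,5.6,0],
    [0,0,0,6.5,0],
    [120,0,0,6.8,0],
    [255,0,0,6.8,0],
    [255,0,0,6.8,0],
    [255,0,0,6.8,0],
    [255,0,0,6.8,0],
    [255,0,0,6.8,0]
  ],
  "newtons": 50
}}

```text
clock: 19.75
eef_pos: [0.5079, 0.3706, 0.0573]
orientation: [[-0.982, 0.187, 0.001], [0.187, 0.982, 0.001], [-0.001, 0.001, -1.0]]
force: [0.3, 0.3, 1.1]
grip_width: 0.632
gripper_force: 0.0
```

{"name": "jog_arm", "arguments": {
  "series": [
    [255,0,0,0,0],
    [255,0,0,0,0],
    [255,0,0,0,0],
    [255,0,0,0,0],
    [255,0,0,0,0],
    [255,0,0,0,0],
    [255,0,0,0,0],
    [255,0,0,0,0],
    [255,0,0,0,0]
  ]
}}

```text
clock: 20.5
eef_pos: [0.5076, 0.3703, 0.0566]
orientation: [[-0.982, 0.187, -0.0], [0.187, 0.982, 0.0], [0.0, 0.0, -1.0]]
force: [-0.2, -0.6, -1.3]
grip_width: 0.16
gripper_force: 50.0
```

{"name": "jog_arm", "arguments": {
  "series": [
    [255,0,0,-0.5,0],
    [255,0,0,-1.5,0],
    [255,0,0,-3,0],
    [255,0,0,-5,0],
    [255,0,0,-7,0],
    [255,0,0,-9,0],
    [255,0,0,-11,0],
    [255,0,0,-12.5,0],
    [255,0,0,-13,0],
    [255,0,0,-13,0]
  ]
}}

```text
clock: 21.33
eef_pos: [0.5081, 0.3707, 0.1883]
orientation: [[-0.982, 0.187, 0.002], [0.187, 0.982, 0.002], [-0.002, 0.002, -1.0]]
force: [0.1, -0.5, -4.2]
grip_width: 0.16
gripper_force: 50.0
```

```bash
python3 -c "
from h import *
print(jog([.5475,.1335,.186],79.4),r.state()['eef_pos'],r.state()['force'])"
```

```text
(array([ -8.31, -22.56,   0.19]), np.float64(-0.18999359872414345), 'q7', array([-0.93,  0.36,  0.29,  1.52, -0.11,  1.28,  0.76]), 'yaw', np.float64(79.21000640127586)) [0.50811081 0.37067413 0.18831841] [ 0.11508689 -0.54130858 -4.24240169]
```

{"name": "jog_arm", "arguments": {
  "series": [
    [255,-0.3,-0.8,0,0],
    [255,-1.0,-2.6,0,0],
    [255,-2.0,-5.2,0,0],
    [255,-3.1,-8.2,0,0],
    [255,-4.2,-11.2,0,0],
    [255,-5.3,-14.2,0,0],
    [255,-6.4,-17.2,0,0],
    [255,-7.4,-19.8,0,0],
    [255,-8.1,-21.8,0,0],
    [255,-8.3,-22.55,0,-0.2]
  ]
}}

```text
clock: 22.17
eef_pos: [0.5468, 0.1279, 0.1854]
orientation: [[-0.982, 0.189, -0.002], [0.189, 0.982, -0.002], [0.001, -0.003, -1.0]]
force: [0.1, -0.5, -3.8]
grip_width: 0.154
gripper_force: 50.0
```

{"name": "jog_arm", "arguments": {
  "series": [
    [255,0,0,0.4,0],
    [255,0,0,1.3,0],
    [255,0,0,2.3,0],
    [255,0,0,3,0],
    [255,0,0,3,0],
    [255,0,0,3,0],
    [255,0,0,3,0]
  ]
}}

```text
clock: 22.75
eef_pos: [0.5469, 0.1337, 0.1566]
orientation: [[-0.983, 0.183, 0.0], [0.183, 0.983, 0.0], [-0.0, 0.0, -1.0]]
force: [-0.2, 0.0, -3.2]
grip_width: 0.155
gripper_force: 50.0
```

```bash
python3 -c "
from h import *
print(jog([.5475,.1335,.1326],79.4),r.state()['eef_pos'],r.state()['force'])"
```

```text
(array([-0.06, -0.01,  2.4 ]), np.float64(0.05189715507989945), 'q7', array([-0.67,  0.25,  0.41,  1.74, -0.11,  1.18,  1.15]), 'yaw', np.float64(79.4518971550799)) [0.5469382  0.13374426 0.15658091] [-0.17095295  0.04343508 -3.1745165 ]
```

{"name": "jog_arm", "arguments": {
  "series": [
    [255,-0.06,0,0.3,0],
    [255,-0.06,0,0.7,0],
    [255,-0.06,0,1.1,0],
    [255,-0.06,0,1.4,0],
    [255,-0.06,0,1.7,0],
    [255,-0.06,0,2.0,0],
    [255,-0.06,0,2.0,0]
  ]
}}

```text
clock: 23.33
eef_pos: [0.5471, 0.1331, 0.1358]
orientation: [[-0.983, 0.184, -0.001], [0.184, 0.983, -0.0], [0.001, -0.0, -1.0]]
force: [-0.4, 0.3, -4.2]
grip_width: 0.154
gripper_force: 50.0
```

Feet are inside with no contact force. Now the last 3 mm.

{"name": "jog_arm", "arguments": {
  "series": [
    [255,0,0,0.1,0],
    [255,0,0,0.2,0],
    [255,0,0,0.3,0],
    [255,0,0,0.35,0],
    [255,0,0,0.35,0]
  ]
}}

```text
clock: 23.75
eef_pos: [0.5475, 0.1332, 0.133]
orientation: [[-0.983, 0.184, -0.0], [0.184, 0.983, 0.0], [0.0, 0.0, -1.0]]
force: [0.1, -0.4, -5.0]
grip_width: 0.158
gripper_force: 50.0
```

{"name": "jog_arm", "arguments": {
  "series": [
    [255,0,0,0.05,0],
    [255,0,0,0.1,0],
    [255,0,0,0.1,0]
  ]
}}

```text
clock: 24.0
eef_pos: [0.5476, 0.1332, 0.1325]
orientation: [[-0.983, 0.184, 0.0], [0.184, 0.983, 0.0], [-0.0, 0.0, -1.0]]
force: [-2.5, -1.3, 1.2]
grip_width: 0.158
gripper_force: 50.0
```

{"name": "jog_arm", "arguments": {
  "series": [
    [200,0,0,0,0],
    [150,0,0,0,0],
    [80,0,0,0,0],
    [0,0,0,0,0],
    [0,0,0,0,0],
    [0,0,0,0,0],
    [0,0,0,0,0],
    [0,0,0,0,0],
    [0,0,0,0,0]
  ]
}}

```text
clock: 24.75
eef_pos: [0.5475, 0.1332, 0.132]
orientation: [[-0.983, 0.184, 0.0], [0.184, 0.983, 0.0], [-0.0, 0.0, -1.0]]
force: [-0.3, 0.7, 0.1]
grip_width: 0.737
gripper_force: 0.0
```

{"name": "jog_arm", "arguments": {
  "series": [
    [0,0,0,-0.7,0],
    [0,0,0,-2.5,0],
    [0,0,0,-5,0],
    [0,0,0,-7.5,0],
    [0,0,0,-10,0],
    [0,3,3,-10.5,0],
    [0,5,6,-10.5,0],
    [0,6,9,-10.5,0],
    [0,7,12,-10.5,0],
    [0,7,15,-10.5,0]
  ]
}}

```text
clock: 25.58
eef_pos: [0.5047, 0.2959, 0.2382]
orientation: [[-0.983, 0.182, 0.0], [0.182, 0.983, 0.002], [0.0, 0.002, -1.0]]
force: [0.2, 0.1, 0.4]
grip_width: 0.999
gripper_force: 0.0
```

{"name": "jog_arm", "arguments": {
  "series": [
    [0,0,3,0,0],
    [0,0,6,0,0],
    [0,0,9,0,0],
    [0,0,11,0,0],
    [0,0,11,0,0],
    [0,0,11,0,0]
  ]
}}

```text
clock: 26.08
eef_pos: [0.5261, 0.4026, 0.2368]
orientation: [[-0.983, 0.182, -0.0], [0.182, 0.983, -0.001], [0.0, -0.001, -1.0]]
force: [-0.4, -1.2, -0.7]
grip_width: 1.003
gripper_force: 0.0
```

```bash
python3 -c "
from h import *
s=r.state();print(s['clock'],s['eef_pos'],s['qvel'])
im=camera('top');sc=camera('scene')
cv2.imwrite('pics/c6.png',np.hstack([cv2.resize(im[185:305,205:305],(400,480),interpolation=2),cv2.resize(sc[180:300,200:300][:, :],(400,480),interpolation=2)]))
"
```

```text
26.0833 [0.52605771 0.40260906 0.23679306] [ 0.02214065 -0.03288532  0.02754091  0.03038302  0.00989084 -0.00264646
  0.00650539]
```

View pics/c6.png

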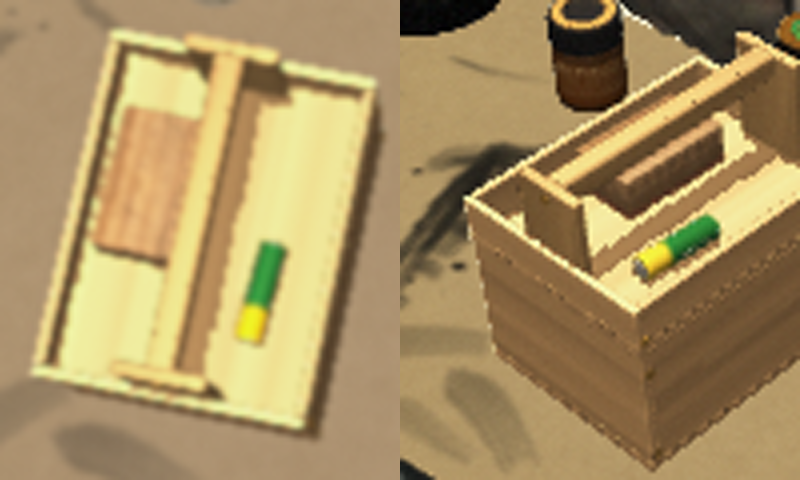

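The top tray is seated flush on the bottom tray, with the block and battery still inside, so I'm handing in.

```bash
python3 -c "
from station import r
print(r.sign_off())"
```

```text
the job is handed in; nothing more can be done
None
```

The job is handed in at about 26 s: the applicator is fully down in the vial and the top tray is back on the bottom tray with the block and battery inside; the sign-off returned no verdict.

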